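# Widen the draining rack's end bay by one hole and stand the spray bottle in it

### The arm

A 7-joint arm with a two-finger parallel gripper is mounted at the origin on the work surface. World frame = base frame: x ahead of the robot, y to its left, z up, the work surface at z = 0. Lengths are in mm, angles in rad, forces in N, time in s.
With the tool pointing down it reaches from about 400 to 875 mm from the base axis. Payload 19.3 kg.
Tool frame: the origin (TCP) lies on the front face of the gripper's body, between the roots of the fingers; the fingertips stand 73 mm ahead of it and the grasp point (between the pads) lies 54 mm ahead of it; y points along the fingers, x is the direction in which the jaws open and shut, and the axes are right-handed (so a half turn about y gives the same grasp; the last joint's range is limited). The gripper opens to 85 mm and grips with 20 to 120 N. Pads are 22 mm wide; open, the fingers measure 114 mm over their backs; the gripper's body (76 mm by 85 mm) begins 54 mm behind the grasp point. The pads swing forward as they close: fully open they stand 13 mm farther back than shut.
Start: joints at [-1.39, 0.521, -0.036, 1.599, 0.021, 1.021, -0.113], TCP at [155.132, 605.434, 303.891] pointing down, gripper open.
Joint ranges: [-2.91, 2.91], [-0.3, 2.13], [-1.5, 1.42], [0.17, 2.43], [-1.26, 4.41], [0.16, 1.93], [-2.52, 2.52]. Speed limits (rad/s): [1.89, 1.89, 2.39, 2.39, 3.01, 3.01, 3.01].

### API

Orientations are given as a unit quaternion [w, x, y, z].
In Python, from cell import r gives the robot as it stands.
- The arm moves only by the tool move_arm, never from a script. Its argument "series" is a list of rows, each an object of numbers: "dx", "dy", "dz": the shift along the tool's x, y, z in units of 25 mm (1.0 is 25 mm); "ax", "ay", "az": the turn, a rotation vector about the tool's x, y, z in units of 8 degrees (1.0 is 8 degrees). A call has 1 to 20 rows; each row is the pose to reach, as a shift and turn from the pose measured when the call began, along the tool's axes at that moment; what a row does not reach only later rows make up. A row lasts 1/8 s, in which the tool goes at most 62.5 mm and 10.7 degrees, less where a joint would pass 70% of its speed; a pose out of reach is approached as far as the arm can. A call with a gripper value outside its range is refused whole. "claw" is the closure, from 0 (fully open) to 1 (shut), set as the call begins (left out, the last holds). The fingers move at their own pace and stop on an object; the grip force is fixed at half the most. Time passes only in rows, so rows that repeat a pose let the fingers close. It gives the time, the measured TCP pose, the force and the opening at its end, in the units of the state.
- r.state(): the state, without advancing time (a new reading comes with each control period).
- r.grab_frame(name): name is "side" or "top"; returns a dict with "pixels" (420x560x3 uint8, red, green, blue), "K" (3x3 intrinsics, pixels), "world_to_cam" (4x4, takes a point from world to camera coordinates). Camera axes: x right, y up, looking along -z (the intrinsics and any distortion apply to the point x, -y, -z); pixel columns grow to the right and rows downward; lengths in mm; the calibration is good to about 2 mm. A picture is of the moment at which its call begins. There is no depth.
- r.job_done(): hands the job in, once; it reports no verdict.
The state is a dict: "time": time; "q": joint angles; "qd": joint speeds; "tau": joint torques, N m; "tcp_pos": TCP position; "tcp_rot": TCP orientation; "contact_force": force on the tool from outside, world axes, zero at the start; "ft_torque": the same for the moment, N m; "opening": finger opening in mm.
Only numpy, scipy, OpenCV 4.12 (cv2) and the standard library are available. Lean on these libraries where they do the work, as an engineer would, in place of code of your own. Each camera call takes 0.05 s, during which the arm holds its last target.

### The job

The end bay of the draining rack is too narrow for the empty spray bottle. Pull the knob of the sliding divider's spring plunger, slide the divider one hole away from the fixed end hoop and let the plunger snap fully home in that hole; then stand the spray bottle upright on the rack's floor in the widened bay and let go of it. Leave the kettle, its mesh filter, the ramekin, the brush, the tumbler and the soap bottle where they are.

Things in the scene. Friction and masses are not known exactly. Their poses are not given: they have to be found in the camera images.
- rack: Fixed two-deck draining rack of steel rod, 380 mm long (its y), 280 mm deep (its x). Origin: centre of the underside; x points away from its front, z up. Wire floor of the lower deck at z = 30 mm; front lip rods at x = -112 mm, up to z = 64 mm. Two tea plates stand at y = -155 to -90 mm, up to z = 196 mm.
- divider (a joint): Slide of the divider along the rail, m, positive along the rack's -y, away from the end hoop: 0 first hole (start), 0.040 next hole. 1.5 mm of play with the pin in; about 1.5 N friction when free. A 44 mm wide saddle carries a 6 mm wire hoop in a plane of constant y, x = -98 to 28, z = 42 to 101 mm (rack frame). Gap between the hoops 46 mm at 0, 86 mm at 0.040.
- plunger (a joint): Spring plunger, m along its axis, positive pulled out; 0 = pin home, 11 mm deep in a hole. Beyond 0.011 the pin is clear of the rail; stop at 0.016. The spring pushes in with 6 N at 0, 10 N at 0.016. Let go between holes, the pin rides on the rail (about 0.011) and drops in when it meets a hole; let go within about 3 mm of a hole it centres itself.
- knob_grip (a point): Grip point on the black knob's axis, moving with it (start: x = 21.8, y = 118, z = 138 mm in the rack frame). Its z is the pull direction, leaning 28 degrees from vertical to the rack's -x; its y is the rack's y. Grip 28 mm diameter, from 18 below to 12 mm above the point, then a 36 mm flange up to 26 mm. A 20 mm barrel from 24 mm, the saddle from 48 mm below.
- bay (a point): Fixed point on the lower deck's floor, midway between the end hoop and the divider's hoop once the divider is in the next hole (rack frame x = -55, y = 124, z = 30 mm); axes as the rack's. The bay is open above.
- spray_bottle: Empty clear trigger spray bottle, loose, upright, 186 mm tall, about 0.1 to 0.18 kg. Origin: centre of its underside; z up, x to the nozzle. Body 60 mm diameter up to z = 98 mm, neck 24 mm at 132, collar 28 mm up to z = 151. White head 30 mm wide (y), x = -30 to 40, z = 150 to 186 mm; nozzle to x = 54; trigger in front of the neck down to z = 103, x up to 46 mm.
- spray_head (a point): Point on the bottle's axis within its head, 170 mm above its underside; the head is 30 mm wide here along the bottle's y and may be gripped across that width from above.
- kettle: Chrome kettle, about 165 mm diameter, 210 mm tall, bystander, right of the rack. Origin: centre of its underside.
- mesh_filter: Kettle's flat mesh filter, 75 x 55 x 12 mm, lying near the kettle, bystander. Origin: centre of its underside.
- ramekin: White ceramic ramekin, 80 mm diameter, 42 mm high, bystander. Origin: centre of its underside.
- brush: Bamboo scrubbing brush, 130 x 56 x 60 mm, bristles down, bystander, at the left. Origin: centre of its underside.
- tumbler: Glass tumbler, 70 mm diameter, 115 mm tall, bystander; stands left of the rack, it or the spray bottle may be the nearer to the robot. Origin: centre of its underside.
- soap: Clear bottle of washing-up liquid with white cap, 64 mm diameter, 190 mm tall, bystander at the left, towards the back. Origin: centre of its underside.
- end_hoop (a point): Middle of the top bar of the fixed end hoop: 6 mm wire in the plane y = 170 mm of the rack, x = -98 to 18 mm, top at z = 101 mm (rack frame). Point at x = -40, y = 170, z = 98 mm.
- shelf_edge (a point): Middle of the front rod of the rack's upper wire shelf (rack frame x = 32, y = 0, z = 250 mm). The shelf runs back from it to x = 164 mm over the whole length, z = 245 to 255 mm, with crockery on it. It overhangs the knob, so the knob is reached with the tool leaning 20 to 50 degrees out over the rack's front (-x), not straight down.
- next_hole (a point): Middle of the next 12 mm hole, on the hole rail's upper face (rack frame x = 50, y = 78, z = 85 mm). The rail is a 40 x 14 mm bar along the rack's y; this face leans 28 degrees towards the front. Five holes 40 mm apart, at y = 118 (start), 78, 38, -2 and -42 mm.
Mind the look-alikes: they are no part of the job. Leave any purple look-alike of the spray_bottle alone.

How it is judged (in metres and radians):
On the way, in this order (a step that is already met when the one before it is completed fails the run):
1. the plunger is pulled until its pin is clear of the first hole (value of joint plunger above 0.0095 m and value of joint divider below 0.01 m), for 0.05 s.
2. the divider stands in the next hole with the pin snapped home, before the bottle goes in (value of joint plunger below 0.002 m and value of joint divider between 0.036 and 0.044 m), for 0.2 s.
At the end, for the whole second after the job is handed in: Divider in the next hole (0.040 m, within 4 mm), plunger home (under 2 mm out); spray bottle on the rack's floor (within 6 mm) in the widened bay, within 45 mm of the bay point along the rack's depth and 25 mm along its length, upright within 0.1 rad, at rest, released (all of step 2 and x of spray_bottle in the frame of bay between -0.045 and 0.045 m and y of spray_bottle in the frame of bay between -0.025 and 0.025 m and z of spray_bottle in the frame of bay between -0.006 and 0.006 m and angle between spray_bottle's own z axis and vertical below 0.1 rad and linear speed of spray_bottle below 0.02 m/s); the robot touches nothing.
It fails at once if the kettle, mesh filter, ramekin, brush, tumbler or soap bottle is moved more than 20 mm (distance of any of kettle, mesh_filter, ramekin, brush, tumbler, soap from where it was at the start of the episode above 0.02 m).
It also fails if it takes over 64 s, if anything falls off the work surface, if the arm or the gripper's body presses on something with over 40 N, if the wrist force passes 120 N, or if a joint passes its speed limit or range.

## Working session

There is one attempt and no reset: what is moved stays moved. The work goes in short steps, Python scripts to look and compute and a tool call to move; the robot and the scene stay as the last step left them, time stands still between calls to the robot, and variables do not carry over. Pictures are saved under pics/ and viewed, and the job is handed in when it is done.

Besides the shell and the picture viewer there is one more tool, called after ">>>" by a JSON object that holds its "api" and its "payload". move_arm: Moves the arm, as the interface text tells. Its arguments: {"type":"object","properties":{"series":{"type":"array"},"claw":{"type":"number"}},"required":["series"]}

```bash
mkdir -p pics; ls
python3 - <<'E'
from cell import r
import cv2,numpy as np
s=r.state();print({k:np.round(v,3).tolist() for k,v in s.items()})
for n in("side","top"):
    f=r.grab_frame(n);cv2.imwrite(f"pics/{n}0.png",f["pixels"][:,:,::-1]);print(n,np.round(f["K"],2).tolist(),np.round(f["world_to_cam"],4).tolist(),f.keys())
E
```

```text
pics
{'time': 0.0, 'q': [-1.39, 0.522, -0.036, 1.6, 0.021, 1.021, -0.113], 'qd': [-0.0, -0.001, -0.0, 0.0, 0.001, -0.001, -0.0], 'tau': [-0.002, -92.713, 1.979, -36.992, 0.018, 0.008, 0.0], 'tcp_pos': [155.091, 605.194, 303.329], 'tcp_rot': [-0.558, 0.559, 0.433, -0.434], 'contact_force': [-0.314, -0.417, -0.474], 'ft_torque': [0.022, 0.038, -0.009], 'opening': 85.406}
side [[496.54, 0.0, 282.53], [0.0, 496.54, 201.03], [0.0, 0.0, 1.0]] [[0.9856, -0.1681, -0.017, -431.0411], [0.1076, 0.5469, 0.8303, -212.6721], [-0.1303, -0.8202, 0.5571, -1422.4883], [0.0, 0.0, 0.0, 1.0]] dict_keys(['pixels', 'K', 'world_to_cam'])
top [[486.71, 0.0, 282.9], [0.0, 486.71, 211.87], [0.0, 0.0, 1.0]] [[-0.0247, -0.9997, 0.0006, 53.251], [0.9781, -0.0241, 0.2066, -455.8936], [-0.2065, 0.0057, 0.9784, -1882.6071], [0.0, 0.0, 0.0, 1.0]] dict_keys(['pixels', 'K', 'world_to_cam'])
```

View pics/side0.png

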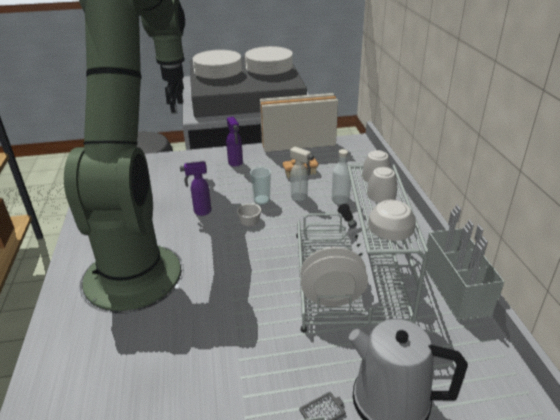

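View pics/top0.png

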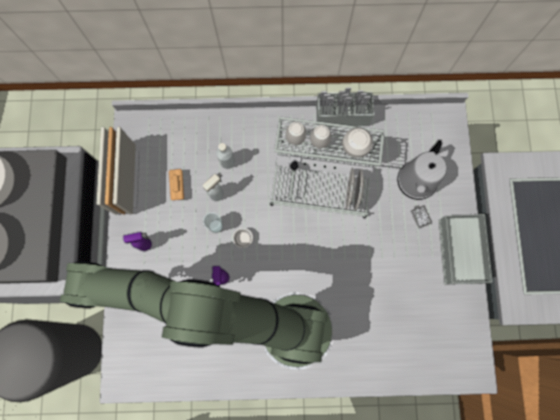

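The top image has world +x up and +y left. There are three spray-bottle candidates:
- **White-headed clear bottle:** top (212,185), side (300,170). This fits the description.
- **Purple bottle:** top (218,275), side (200,190). Look-alike.
- **Purple bottle:** top (137,242), side (234,143). Look-alike.

I'll confirm in enlarged crops.

Run:
```python
import cv2,numpy as np
a=cv2.imread("pics/side0.png");b=cv2.imread("pics/top0.png")
cv2.imwrite("pics/s1.png",cv2.resize(a[130:340,230:450],None,fx=3.6,fy=2.85,interpolation=2) if 0 else cv2.resize(a[130:340,230:450],None,fx=2.8,fy=2.8,interpolation=2))
cv2.imwrite("pics/t1.png",cv2.resize(b[110:260,180:380],None,fx=4,fy=4,interpolation=2))
```

```text
(no output)
```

View pics/s1.png

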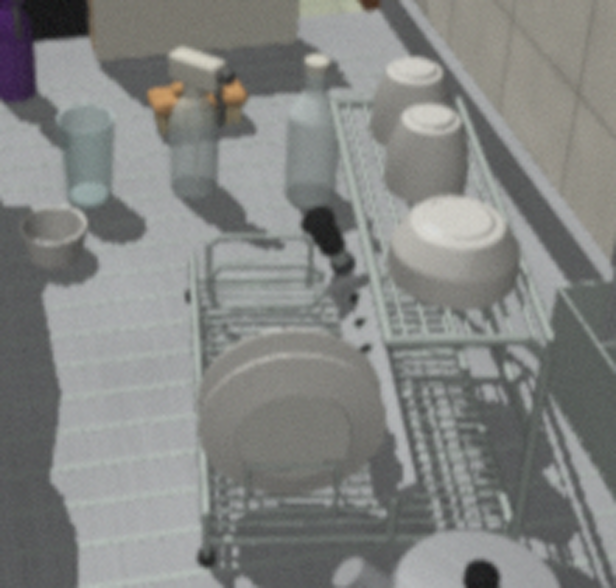

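View pics/t1.png

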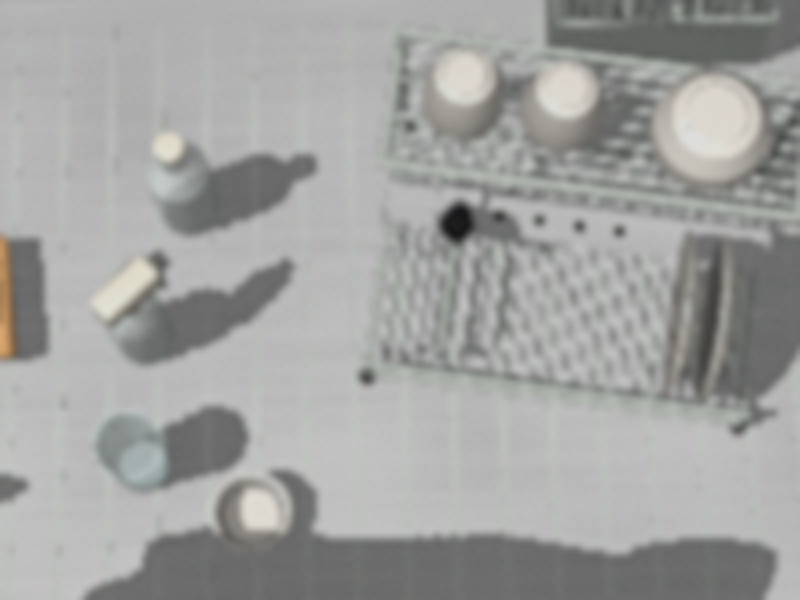

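The crop confirms the clear bottle with the white head: side crop (195,130), top crop (130,300), nozzle towards top crop (160,262). The knob is the black blob at top crop (457,222) and side crop (325,228). The rail holes are at top crop (500,217), (540,220), (579,226) and (619,231). Next I'll measure them.

```bash
cat > h.py <<'E'
import numpy as np,cv2
from cell import r
def ray(f,uv):
    K=f["K"];T=f["world_to_cam"];R=T[:3,:3];c=-R.T@T[:3,3]
    d=np.array([(uv[0]-K[0,2])/K[0,0],-(uv[1]-K[1,2])/K[1,1],-1.]);d=R.T@d
    return c,d/np.linalg.norm(d)
def onz(f,uv,z):
    c,d=ray(f,uv);return c+d*(z-c[2])/d[2]
def tri(f1,p1,f2,p2):
    c1,d1=ray(f1,p1);c2,d2=ray(f2,p2)
    s=np.linalg.lstsq(np.c_[d1,-d2],c2-c1,rcond=None)[0]
    a=c1+s[0]*d1;b=c2+s[1]*d2;return (a+b)/2,np.linalg.norm(a-b)
def proj(f,P):
    p=f["world_to_cam"]@np.r_[P,1];return np.array([f["K"][0,0]*p[0]/-p[2]+f["K"][0,2],f["K"][1,1]*-p[1]/-p[2]+f["K"][1,2]])
def blob(mask,x0,y0,x1,y1,off=0):
    m=np.zeros(mask.shape,np.uint8);m[y0:y1,x0:x1]=mask[y0:y1,x0:x1]
    n,l,s,c=cv2.connectedComponentsWithStats(m)
    return [(c[i].round(2),s[i].tolist()) for i in np.argsort(-s[1:,4])[:4]+1],l
def fit2(A,B):
    a=A.mean(0);b=B.mean(0);A=A-a;B=B-b
    th=np.arctan2((A[:,0]*B[:,1]-A[:,1]*B[:,0]).sum(),(A*B).sum());c,s=np.cos(th),np.sin(th)
    R=np.array([[c,-s],[s,c]]);return th,b-R@a
E
python3 - <<'E'
from h import *
T=r.grab_frame("top");S=r.grab_frame("side")
gt=T["pixels"].astype(float).mean(2);gs=S["pixels"].astype(float).mean(2)
H=[]
for u,v in[(305,164.2),(315,165),(324.8,166.5),(334.8,167.8)]:
    x0,y0=int(round(u))-2,int(round(v))-2
    w=np.clip(140-gt[y0:y0+5,x0:x0+5],0,None) ; bg=np.median(gt[y0:y0+5,x0:x0+5]);w=np.clip(bg-15-gt[y0:y0+5,x0:x0+5],0,None)
    yy,xx=np.mgrid[y0:y0+5,x0:x0+5];c=((w*xx).sum()/w.sum(),(w*yy).sum()/w.sum());H.append(onz(T,c,85)[:2]);print(c,H[-1])
H=np.array(H);A=np.array([[50,78],[50,38],[50,-2],[50,-42.]])
th,t=fit2(A,H);print("rack",th,t)
k,_=blob((gt<45).astype(np.uint8),285,155,305,175);print("knobT",k)
k2,_=blob((gs<45).astype(np.uint8),330,195,360,235);print("knobS",k2)
for z in(138,140,150):print(onz(T,k[0][0],z))
print(tri(T,k[0][0],S,k2[0][0]))
w=lambda f:((f["pixels"][:,:,2]>150)&(f["pixels"][:,:,0]>165)).astype(np.uint8)
w2=lambda f:((f["pixels"].astype(int)[:,:,0]-f["pixels"].astype(int)[:,:,2])>10).astype(np.uint8)&(f["pixels"][:,:,0]>150)
for f,b in((T,(195,165,228,200)),(S,(280,140,325,175))):
    m=w2(f);print(blob(m,*b)[0])
    print(f["pixels"][b[1]:b[3]:3,b[0]:b[2]:4,0])
E
```

```text
(np.float64(304.2848837209302), np.float64(163.91279069767438)) [641.60364579 -47.48806601]
(np.float64(314.41612200435736), np.float64(164.63834422657953)) [637.61206157 -87.58326766]
(np.float64(324.41821946169773), np.float64(166.17598343685302)) [ 630.27842437 -126.99913505]
(np.float64(334.36788617886174), np.float64(167.39837398373984)) [ 624.26073076 -166.21523543]
rack -0.1489462538210112 [ 581.32118524 -117.45232322]
knobT [(array([294.03, 165.4 ]), [291, 162, 7, 8, 35])]
knobS [(array([345.26, 211.87]), [339, 205, 13, 16, 127])]
[619.89818082  -4.90303096 138.        ]
[619.27366654  -4.83872569 140.        ]
[616.15109512  -4.51719936 150.        ]
(array([619.97075025,  -4.89700561, 141.32395777]), np.float64(2.127782150184902))
[(array([210.43, 181.71]), [203, 174, 16, 17, 132])]
[[185 184 182 184 184 184 181 121 109]
 [185 183 184 183 184 186 184 168 131]
 [174 184 185 186 187 187 180 185 185]
 [182 185 185 185 181 189 103 180 185]
 [185 189 189 185 200 223 132 184 186]
 [182 184 186 195 222 219 116 184 186]
 [182 185 194 223 222 142 155 176 135]
 [183 188 208 223 165 1
[... 281 characters left out ...]
y([313.23, 162.13]), [310, 159, 7, 6, 31]), (array([305., 164.]), [305, 164, 1, 1, 1])]
[[122 119 123 125 122 120 116 119 120 119 117 120]
 [120 120 121 120 121 121 124 121 122 117 119 120]
 [122 123 121 127 140 115 119 121 119 104 109 100]
 [115 108 108 198 212 197 147  95  91  92  90  91]
 [ 89  89  91 129 167 196 209 179  91  94  88  88]
 [ 88  90  86 124 126 126 150 100  81  91  86  88]
 [ 89  89  90 115 118 122 123  68  56  94  87  89]
 [ 87 130 160 177 116 111 116  87 184 157  89  89]
 [ 87 183 195 164 130 118 140  74 167 156 130 131]
 [133 145 167 162 161 135 113  69 105 112 163 157]
 [164 144 108 136 135 132 110  63 109 116 165 164]
 [161 157 110 124 125 127 108  63 104  98 137 161]]
```

```bash
cat >> h.py <<'E'
from scipy.spatial.transform import Rotation as Ro
TH=-0.149;
def Rz(t):return Ro.from_euler('z',t).as_matrix()
RR=Rz(TH); t0=np.array([581.0,-118.0,0.])
def rk(p):return RR@np.array(p,float)+t0
def inv(p):return RR.T@(np.array(p)-t0)
def st():
    s=r.state();q=s["tcp_rot"];return s,np.array(s["tcp_pos"]),Ro.from_quat([q[1],q[2],q[3],q[0]]).as_matrix()
def units(grasp,R,off=54):
    "grasp: world point of the grasp centre; R: tool rotation"
    s,p,R0=st();tcp=np.array(grasp)-off*R[:,1]
    d=R0.T@(tcp-p)/25;a=Ro.from_matrix(R0.T@R).as_rotvec(degrees=True)/8
    print("tcp",tcp.round(1),"d",d.round(2),"a",a.round(2),"mm",np.linalg.norm(d)*25,"deg",np.linalg.norm(a)*8)
def toolR(app,jaw):
    y=np.array(app)/np.linalg.norm(app);x=np.array(jaw)-np.dot(jaw,y)*y;x/=np.linalg.norm(x);return np.c_[x,y,np.cross(x,y)]
E
python3 - <<'E'
from h import *
s,p,R0=st();print(R0.round(3),s["time"])
T=r.grab_frame("top");S=r.grab_frame("side")
m=lambda f:((f["pixels"].astype(int)[:,:,0]-f["pixels"].astype(int)[:,:,2])>10).astype(np.uint8)&(f["pixels"][:,:,0]>185)
bt,l=blob(m(T),195,165,228,200);print(bt)
pts=np.argwhere(l==l[182,210])[:,::-1].astype(np.float32)
rc=cv2.minAreaRect(pts);print(rc)
W=np.array([onz(T,q,186)[:2] for q in pts]);c=W.mean(0);u,sv,v=np.linalg.svd(W-c);print("head ctr",c,"axis",v[0],np.degrees(np.arctan2(v[0][1],v[0][0])),np.ptp((W-c)@v[0]),np.ptp((W-c)@v[1]))
noz=onz(T,(219.2,175.2),176);print("noz",noz)
bs,_=blob(m(S),285,140,315,158);print(bs)
print("tri",tri(T,bt[0][0],S,bs[0][0]))
for th in(33,):
    a=np.radians(th);app=RR@[np.sin(a),0,-np.cos(a)]
    for sg in(1,-1):
        R=toolR(app,sg*RR[:,1])
        p28=RR@[-np.sin(np.radians(28)),0,np.cos(np.radians(28))]
        g=rk([21.8,118,138]);print(g)
        units(g-R[:,1]*90+np.array([0,0,30]),R)
E
```

```text
[[ 0.248 -0.    -0.969]
 [ 0.969 -0.001  0.248]
 [-0.001 -1.     0.   ]] 0.2
[(array([210.05, 181.61]), [203, 174, 16, 16, 114])]
((210.25003051757812, 181.25001525878906), (6.363961219787598, 16.970561981201172), 45.0)
head ctr [549.66175508 311.0966779 ] axis [-0.69011751  0.72369733] 133.63941173697685 63.36993659959572 25.436305421879815
noz [576.5614226  278.40118935 176.        ]
[(array([299.52, 150.39]), [292, 147, 16, 8, 56])]
tri (array([550.82939236, 311.71793519, 181.96027867]), np.float64(0.07553258105792574))
[620.07547232  -4.5436319  138.        ]
tcp [542.5   7.1 288.8] d [-19.34   0.61 -20.95] a [-4.12 -0.71 -0.21] mm 712.905443802499 deg 33.49777180996688
[620.07547232  -4.5436319  138.        ]
tcp [542.5   7.1 288.8] d [-19.34   0.61 -20.95] a [ 0.32 20.9  -6.19] mm 712.905443802499 deg 174.4110075493441
```

>>> {"api": "move_arm", "payload": {"series": [{"dx": -2,"dy": -1.2,"dz": -2},{"dx": -4,"dy": -1.5,"dz": -4},{"dx": -6,"dy": -1.5,"dz": -6},{"dx": -7.5,"dy": -1.5,"dz": -7.7},{"dx": -9,"dy": -1.5,"dz": -9.5},{"dx": -11,"dy": -1.5,"dz": -11.5},{"dx": -12.5,"dy": -1.5,"dz": -13.2,"ax": -0.8},{"dx": -14,"dy": -1.2,"dz": -15,"ax": -1.6,"ay": -0.3},{"dx": -15.5,"dy": -0.8,"dz": -16.7,"ax": -2.4,"ay": -0.5},{"dx": -17,"dy": -0.4,"dz": -18.4,"ax": -3.2,"ay": -0.6,"az": -0.1},{"dx": -18.3,"dy": 0.2,"dz": -19.8,"ax": -4.12,"ay": -0.71,"az": -0.21},{"dx": -19.34,"dy": 0.61,"dz": -20.95,"ax": -4.12,"ay": -0.71,"az": -0.21},{"dx": -19.34,"dy": 0.61,"dz": -20.95,"ax": -4.12,"ay": -0.71,"az": -0.21},{"dx": -19.34,"dy": 0.61,"dz": -20.95,"ax": -4.12,"ay": -0.71,"az": -0.21}], "claw": 0}}

```text
schema error: expected keys dx, dy, dz, ax, ay, az
```

>>> {"api": "move_arm", "payload": {"series": [{"dx": -2,"dy": -1.2,"dz": -2,"ax": 0,"ay": 0,"az": 0},{"dx": -4,"dy": -1.5,"dz": -4,"ax": 0,"ay": 0,"az": 0},{"dx": -6,"dy": -1.5,"dz": -6,"ax": 0,"ay": 0,"az": 0},{"dx": -7.5,"dy": -1.5,"dz": -7.7,"ax": 0,"ay": 0,"az": 0},{"dx": -9,"dy": -1.5,"dz": -9.5,"ax": 0,"ay": 0,"az": 0},{"dx": -11,"dy": -1.5,"dz": -11.5,"ax": 0,"ay": 0,"az": 0},{"dx": -12.5,"dy": -1.5,"dz": -13.2,"ax": -0.8,"ay": 0,"az": 0},{"dx": -14,"dy": -1.2,"dz": -15,"ax": -1.6,"ay": -0.3,"az": 0},{"dx": -15.5,"dy": -0.8,"dz": -16.7,"ax": -2.4,"ay": -0.5,"az": 0},{"dx": -17,"dy": -0.4,"dz": -18.4,"ax": -3.2,"ay": -0.6,"az": -0.1},{"dx": -18.3,"dy": 0.2,"dz": -19.8,"ax": -4.12,"ay": -0.71,"az": -0.21},{"dx": -19.34,"dy": 0.61,"dz": -20.95,"ax": -4.12,"ay": -0.71,"az": -0.21},{"dx": -19.34,"dy": 0.61,"dz": -20.95,"ax": -4.12,"ay": -0.71,"az": -0.21},{"dx": -19.34,"dy": 0.61,"dz": -20.95,"ax": -4.12,"ay": -0.71,"az": -0.21}], "claw": 0}}

```text
time: 2.05
tcp_pos: [542.5, 5.8, 288.5]
tcp_rot: [-0.362, 0.667, 0.573, -0.311]
contact_force: [-0.9, 0.2, 0.5]
opening: 85.2
```

```bash
cat > kn.py <<'E'
from h import *
import sys
a=np.radians(33);R=toolR(RR@[np.sin(a),0,-np.cos(a)],RR[:,1])
p28=RR@[-np.sin(np.radians(28)),0,np.cos(np.radians(28))]
E
python3 - <<'E'
from kn import *
s,p,R0=st();print(R0.round(3))
g=rk([21.8,118,138])
units(g+50*p28,R);units(g,R)
for n in("top","side"):
    f=r.grab_frame(n);im=f["pixels"][:,:,::-1].copy();u=proj(f,g)
    x,y=int(u[0]),int(u[1]);print(n,u,proj(f,p+54*R0[:,1]))
    cv2.imwrite(f"pics/{n}2.png",cv2.resize(im[max(y-70,0):y+70,x-90:x+90],None,fx=4,fy=4,interpolation=2))
E
```

```text
[[ 0.151  0.538 -0.829]
 [ 0.989 -0.082  0.126]
 [-0.    -0.839 -0.544]]
tcp [567.8   3.3 227.4] d [0.06 2.6  0.48] a [-0.   -0.01 -0.01] mm 66.1146624653165 deg 0.13272597537402886
tcp [ 5.910e+02 -2.000e-01  1.833e+02] d [0.06 4.59 0.65] a [-0.   -0.01 -0.01] mm 115.97930681361501 deg 0.13272597537402886
top [293.93542575 165.35810483] [293.36988725 169.51117932]
side [344.84343062 212.85750669] [329.16600303 182.28330927]
```

View pics/side2.png

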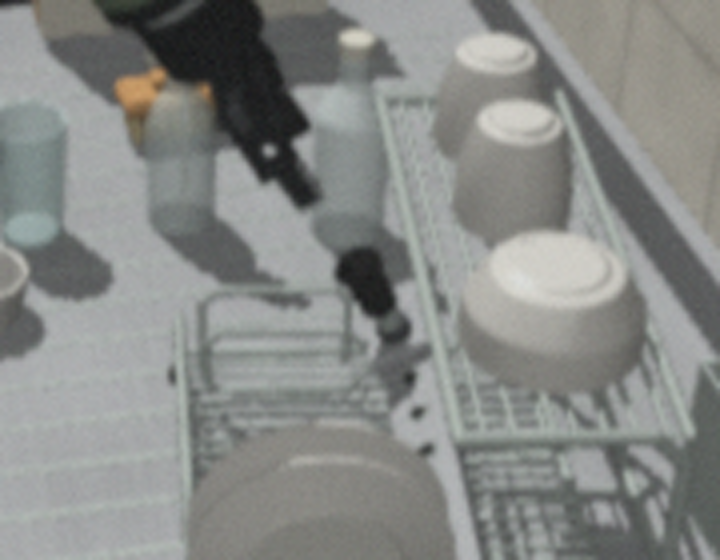

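View pics/top2.png

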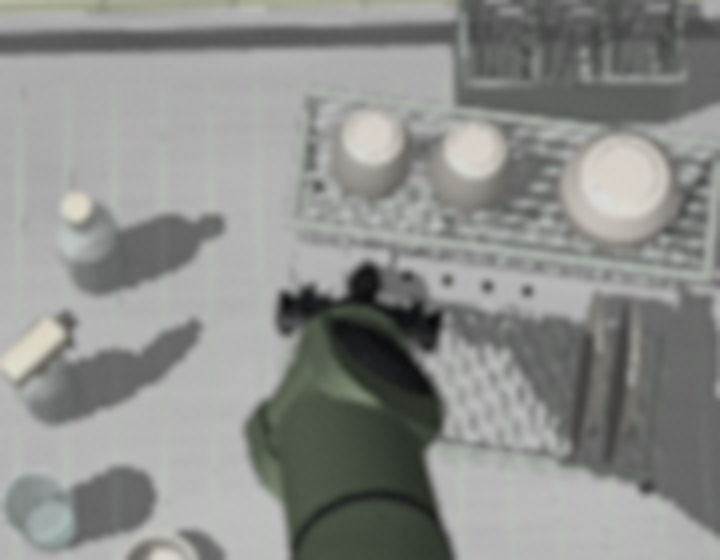

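The top picture shows the open fingers straddling the knob (crop 285–435 around the knob at 368). The side picture shows the tool in line with the knob's axis at (365,280). Descending.

>>> {"api": "move_arm", "payload": {"series": [{"dx": 0.06,"dy": 1.3,"dz": 0.3,"ax": 0,"ay": 0,"az": 0},{"dx": 0.06,"dy": 2.6,"dz": 0.48,"ax": 0,"ay": 0,"az": 0},{"dx": 0.06,"dy": 3.3,"dz": 0.55,"ax": 0,"ay": 0,"az": 0},{"dx": 0.06,"dy": 4.0,"dz": 0.6,"ax": 0,"ay": 0,"az": 0},{"dx": 0.06,"dy": 4.5,"dz": 0.64,"ax": 0,"ay": 0,"az": 0},{"dx": 0.06,"dy": 4.8,"dz": 0.67,"ax": 0,"ay": 0,"az": 0},{"dx": 0.06,"dy": 4.8,"dz": 0.67,"ax": 0,"ay": 0,"az": 0},{"dx": 0.06,"dy": 4.8,"dz": 0.67,"ax": 0,"ay": 0,"az": 0}], "claw": 0}}

```text
time: 3.15
tcp_pos: [593.1, 1.2, 180.0]
tcp_rot: [-0.361, 0.666, 0.573, -0.311]
contact_force: [-0.3, 0.3, 0.9]
opening: 85.4
```

Run:
```python
from kn import *
s,p,R0=st();g=rk([21.8,118,138])
print(s["contact_force"],inv(p+54*R0[:,1]))
for n in("top","side"):
    f=r.grab_frame(n);im=f["pixels"][:,:,::-1].copy();u=proj(f,g)
    x,y=int(u[0]),int(u[1]);print(n,u,proj(f,p+54*R0[:,1]))
    cv2.imwrite(f"pics/{n}3.png",cv2.resize(im[max(y-40,0):y+40,x-50:x+50],None,fx=7,fy=7,interpolation=2))
```

```text
[-0.30825726  0.28678635  0.90873246] [ 23.75824721 119.68976864 134.72207175]
top [293.93542575 165.35810483] [293.54211513 165.07837001]
side [344.84343062 212.85750669] [345.39101088 213.43352929]
```

View pics/side3.png

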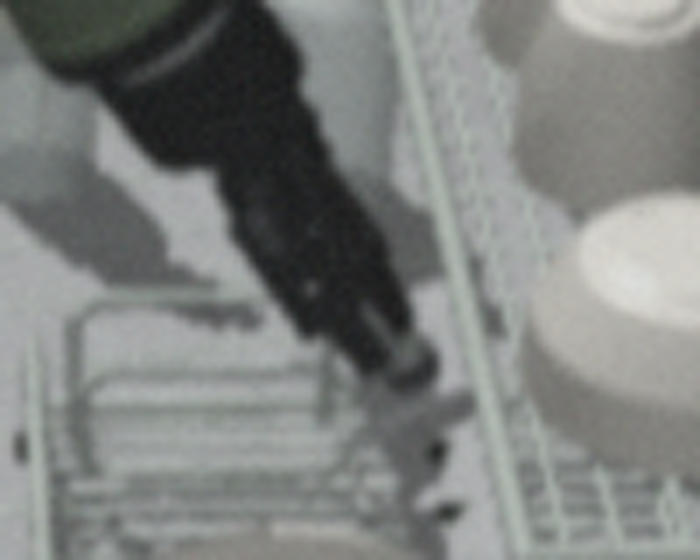

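View pics/top3.png

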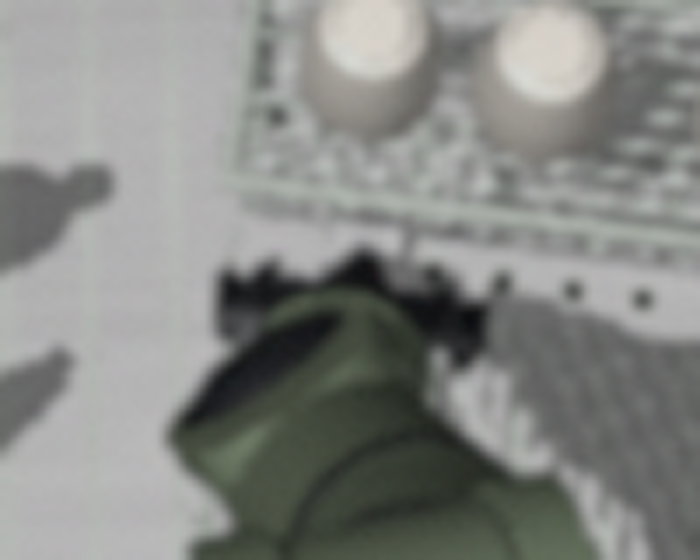

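The pictures show the fingers around the knob, with the gripper between hoop and shelf and nothing touched. Closing on the knob.

>>> {"api": "move_arm", "payload": {"series": [{"dx": 0,"dy": 0,"dz": 0,"ax": 0,"ay": 0,"az": 0},{"dx": 0,"dy": 0,"dz": 0,"ax": 0,"ay": 0,"az": 0},{"dx": 0,"dy": 0,"dz": 0,"ax": 0,"ay": 0,"az": 0},{"dx": 0,"dy": 0,"dz": 0,"ax": 0,"ay": 0,"az": 0},{"dx": 0,"dy": 0,"dz": 0,"ax": 0,"ay": 0,"az": 0},{"dx": 0,"dy": 0,"dz": 0,"ax": 0,"ay": 0,"az": 0},{"dx": 0,"dy": 0,"dz": 0,"ax": 0,"ay": 0,"az": 0},{"dx": 0,"dy": 0,"dz": 0,"ax": 0,"ay": 0,"az": 0}], "claw": 1}}

```text
time: 4.25
tcp_pos: [593.2, 1.2, 180.3]
tcp_rot: [-0.361, 0.666, 0.574, -0.311]
contact_force: [-6.1, -0.9, 8.2]
opening: 31.9
```

Run:
```python
from kn import *
s,p,R0=st();print(s["contact_force"],s["opening"],inv(p+54*R0[:,1]))
print("pull 1mm units",R0.T@p28/25, "slide -y mm",R0.T@(-RR[:,1])/25)
```

```text
[-6.14163319 -0.87599411  8.15645304] 31.93822505473015 [ 23.8222962  119.64257319 135.02258966]
pull 1mm units [-1.15829251e-05 -3.98429532e-02 -3.54103708e-03] slide -y mm [-3.99999964e-02  1.04458924e-05  1.33073327e-05]
```

>>> {"api": "move_arm", "payload": {"series": [{"dx": 0,"dy": 0,"dz": 0,"ax": 0,"ay": 0,"az": 0},{"dx": 0,"dy": -0.1,"dz": -0.01,"ax": 0,"ay": 0,"az": 0},{"dx": 0,"dy": -0.2,"dz": -0.02,"ax": 0,"ay": 0,"az": 0},{"dx": 0,"dy": -0.2,"dz": -0.02,"ax": 0,"ay": 0,"az": 0}], "claw": 1}}

```text
time: 4.75
tcp_pos: [590.7, 1.5, 184.7]
tcp_rot: [-0.361, 0.666, 0.574, -0.311]
contact_force: [3.2, -1.4, -6.6]
opening: 31.4
```

Run:
```python
from kn import *
s,p,R0=st();print(s["contact_force"],np.dot(s["contact_force"],p28),s["opening"],inv(p+54*R0[:,1]))
```

```text
[ 3.24791523 -1.40267496 -6.58738876] -7.421984323092142 31.371723713487718 [ 21.36446519 119.58567065 139.45946386]
```

>>> {"api": "move_arm", "payload": {"series": [{"dx": 0,"dy": -0.1,"dz": -0.01,"ax": 0,"ay": 0,"az": 0},{"dx": 0,"dy": -0.2,"dz": -0.02,"ax": 0,"ay": 0,"az": 0},{"dx": 0,"dy": -0.3,"dz": -0.03,"ax": 0,"ay": 0,"az": 0},{"dx": 0,"dy": -0.36,"dz": -0.03,"ax": 0,"ay": 0,"az": 0},{"dx": 0,"dy": -0.36,"dz": -0.03,"ax": 0,"ay": 0,"az": 0},{"dx": 0,"dy": -0.36,"dz": -0.03,"ax": 0,"ay": 0,"az": 0}]}}

```text
time: 5.5
tcp_pos: [586.6, 2.2, 192.7]
tcp_rot: [-0.361, 0.666, 0.574, -0.311]
contact_force: [5.4, -0.2, -8.2]
opening: 31.5
```

Run:
```python
from kn import *
s,p,R0=st();print(s["contact_force"],np.dot(s["contact_force"],p28),s["opening"],inv(p+54*R0[:,1]))
```

```text
[ 5.42306409 -0.22387927 -8.15596208] -9.734654869083942 31.536864718028898 [ 17.1231472  119.63660574 147.40375626]
```

>>> {"api": "move_arm", "payload": {"series": [{"dx": -0.15,"dy": 0,"dz": 0,"ax": 0,"ay": 0,"az": 0},{"dx": -0.4,"dy": 0,"dz": 0,"ax": 0,"ay": 0,"az": 0},{"dx": -0.7,"dy": 0,"dz": 0,"ax": 0,"ay": 0,"az": 0},{"dx": -1.0,"dy": 0,"dz": 0,"ax": 0,"ay": 0,"az": 0},{"dx": -1.3,"dy": 0,"dz": 0,"ax": 0,"ay": 0,"az": 0},{"dx": -1.5,"dy": 0,"dz": 0,"ax": 0,"ay": 0,"az": 0},{"dx": -1.6,"dy": 0,"dz": 0,"ax": 0,"ay": 0,"az": 0},{"dx": -1.6,"dy": 0,"dz": 0,"ax": 0,"ay": 0,"az": 0},{"dx": -1.6,"dy": 0,"dz": 0,"ax": 0,"ay": 0,"az": 0}]}}

```text
time: 6.62
tcp_pos: [580.4, -37.6, 192.5]
tcp_rot: [-0.361, 0.666, 0.573, -0.311]
contact_force: [0.8, -1.6, -11.2]
opening: 31.6
```

Run:
```python
from kn import *
s,p,R0=st();print(s["contact_force"],np.dot(s["contact_force"],p28),RR.T@s["contact_force"],s["opening"],inv(p+54*R0[:,1]))
for n in("top","side"):
    f=r.grab_frame(n);im=f["pixels"][:,:,::-1].copy();u=proj(f,rk([0,100,110]))
    x,y=int(u[0]),int(u[1])
    cv2.imwrite(f"pics/{n}4.png",cv2.resize(im[max(y-40,0):y+40,x-50:x+50],None,fx=7,fy=7,interpolation=2))
```

```text
[  0.80714835  -1.60226633 -11.2343457 ] -10.405739416052084 [  1.03606046  -1.46469266 -11.2343457 ] 31.63950706400248 [ 16.94779582  79.41730881 147.25656323]
```

View pics/side4.png

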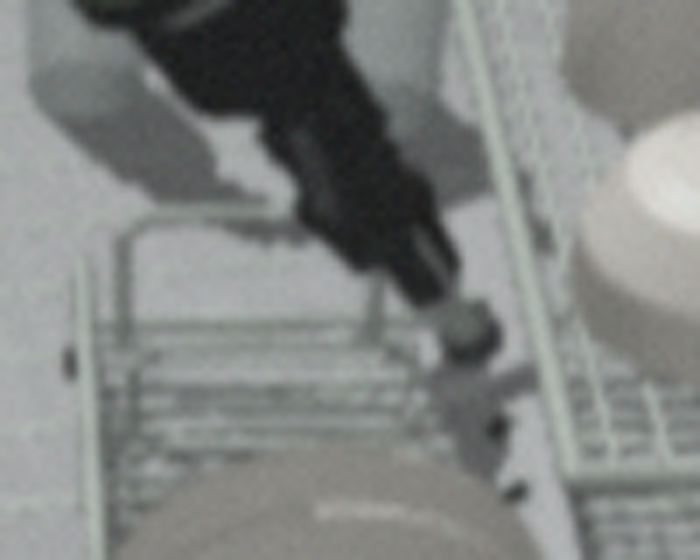

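View pics/top4.png

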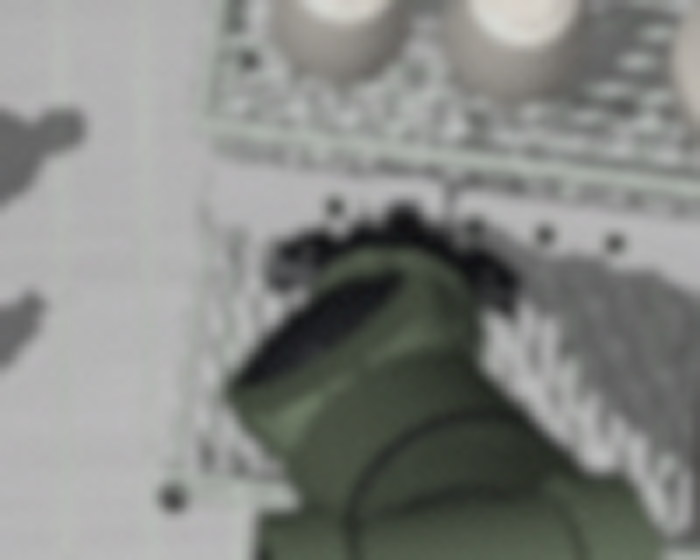

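The divider has moved: the start hole now shows at top crop (335,208), and the slide read 40.2 mm. Lowering the pin into the hole before letting go.

>>> {"api": "move_arm", "payload": {"series": [{"dx": 0,"dy": 0.1,"dz": 0.01,"ax": 0,"ay": 0,"az": 0},{"dx": 0,"dy": 0.2,"dz": 0.02,"ax": 0,"ay": 0,"az": 0},{"dx": 0,"dy": 0.3,"dz": 0.03,"ax": 0,"ay": 0,"az": 0},{"dx": 0,"dy": 0.4,"dz": 0.035,"ax": 0,"ay": 0,"az": 0},{"dx": 0,"dy": 0.52,"dz": 0.045,"ax": 0,"ay": 0,"az": 0},{"dx": 0,"dy": 0.52,"dz": 0.045,"ax": 0,"ay": 0,"az": 0}]}}

```text
time: 7.48
tcp_pos: [586.6, -38.3, 180.8]
tcp_rot: [-0.361, 0.666, 0.573, -0.311]
contact_force: [-0.3, -0.7, -9.0]
opening: 31.8
```

Run:
```python
from kn import *
s,p,R0=st();print(s["contact_force"],np.dot(s["contact_force"],p28),RR.T@s["contact_force"],s["opening"],inv(p+54*R0[:,1]))
```

```text
[-0.2979647  -0.74091411 -8.96285512] -7.827031649936223 [-0.18467508 -0.77693745 -8.96285512] 31.766102706956385 [ 23.18176292  79.59114137 135.5615966 ]
```

>>> {"api": "move_arm", "payload": {"series": [{"dx": 0,"dy": 0,"dz": 0,"ax": 0,"ay": 0,"az": 0},{"dx": 0,"dy": 0,"dz": 0,"ax": 0,"ay": 0,"az": 0},{"dx": 0,"dy": 0,"dz": 0,"ax": 0,"ay": 0,"az": 0},{"dx": 0,"dy": 0,"dz": 0,"ax": 0,"ay": 0,"az": 0},{"dx": 0,"dy": 0,"dz": 0,"ax": 0,"ay": 0,"az": 0},{"dx": 0,"dy": 0,"dz": 0,"ax": 0,"ay": 0,"az": 0},{"dx": 0,"dy": 0,"dz": 0,"ax": 0,"ay": 0,"az": 0},{"dx": 0,"dy": -1,"dz": -0.1,"ax": 0,"ay": 0,"az": 0},{"dx": 0,"dy": -2.5,"dz": -0.2,"ax": 0,"ay": 0,"az": 0},{"dx": 0,"dy": -4.5,"dz": -0.4,"ax": 0,"ay": 0,"az": 0},{"dx": 0,"dy": -6,"dz": -0.5,"ax": 0,"ay": 0,"az": 0},{"dx": 0,"dy": -6,"dz": -0.5,"ax": 0,"ay": 0,"az": 0}], "claw": 0}}

```text
time: 8.98
tcp_pos: [522.6, -30.2, 304.8]
tcp_rot: [-0.359, 0.669, 0.572, -0.311]
contact_force: [0.2, -0.9, 1.0]
opening: 85.7
```

Run:
```python
from kn import *
s,p,R0=st();print(s["contact_force"],s["opening"])
k={}
for n in("top","side"):
    f=r.grab_frame(n);im=f["pixels"][:,:,::-1].copy();u=proj(f,rk([20,78,110]))
    x,y=int(u[0]),int(u[1]);print(n,"knob home expected",proj(f,rk([21.8-1.9,78,141.5])),"if 11 out",proj(f,rk([21.8-7,78,151.3])))
    g=f["pixels"].astype(float).mean(2)
    k[n]=(f,blob((g<45).astype(np.uint8),x-18,y-25,x+18,y+20)[0][:2]);print(k[n][1])
    cv2.imwrite(f"pics/{n}5.png",cv2.resize(im[max(y-40,0):y+40,x-50:x+50],None,fx=7,fy=7,interpolation=2))
```

```text
[ 0.21263089 -0.89649586  0.95541731] 85.70276959366937
top knob home expected [304.22906173 166.79321898] if 11 out [304.18706271 167.30125749]
[(array([304.51, 184.1 ]), [295, 179, 21, 10, 146]), (array([314.  , 178.26]), [300, 173, 21, 13, 78])]
side knob home expected [346.00790545 220.10474062] if 11 out [344.36882892 217.30330672]
[(array([346.73, 219.77]), [340, 212, 14, 17, 132])]
```

View pics/side5.png

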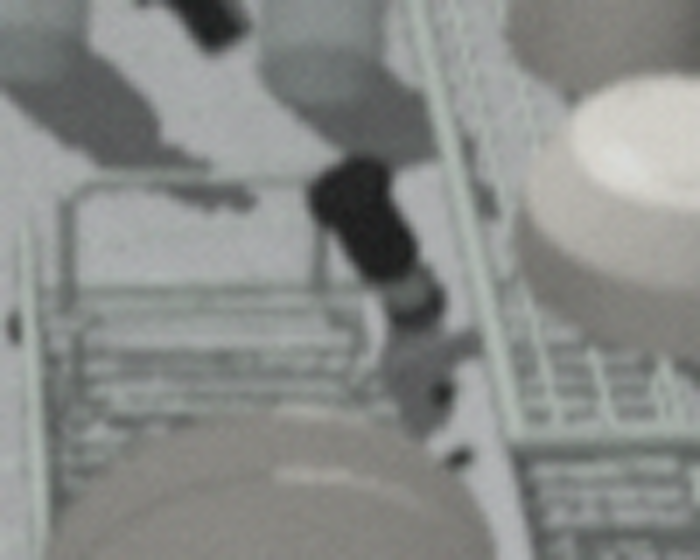

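View pics/top5.png

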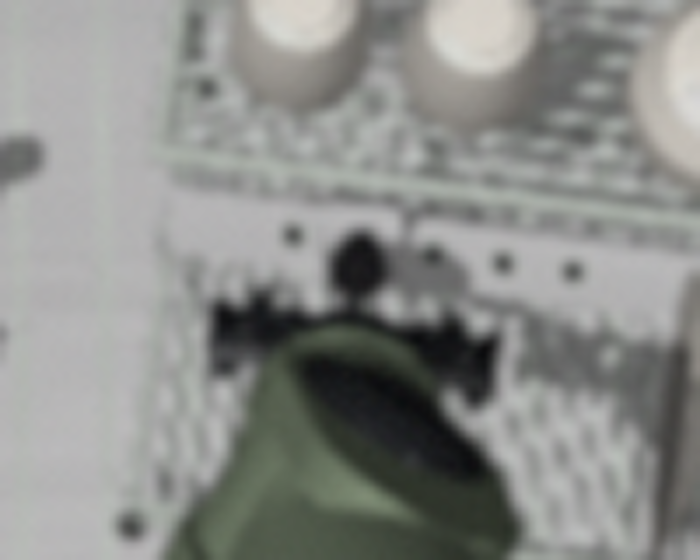

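Run:
```python
from kn import *
a=cv2.imread("pics/side0.png");f=r.grab_frame("side");b=f["pixels"][:,:,::-1]
cv2.imwrite("pics/cmp.png",np.hstack([cv2.resize(i[y:y+50,x:x+40],None,fx=10,fy=10,interpolation=2) for i,x,y in((a,330,198),(b,331,206))]))
ga=a.astype(float).mean(2);gb=b.astype(float).mean(2)
# subpixel dark moments of knob, and barrel/saddle alignment by phase correlation
def mom(g,x,y):
    w=np.clip(75-g[y:y+22,x:x+20],0,None);yy,xx=np.mgrid[y:y+22,x:x+20];return (w*xx).sum()/w.sum(),(w*yy).sum()/w.sum()
print(mom(ga,336,202),mom(gb,337,210))
for (x,y,w,h,lab) in((337,203,18,18,"knob"),(345,222,16,18,"saddle")):
    A=ga[y:y+h,x:x+w].astype(np.float32);best=[]
    res=cv2.matchTemplate(cv2.resize(gb[y:y+h+18,x-4:x+w+6].astype(np.float32),None,fx=8,fy=8,interpolation=2),cv2.resize(A,None,fx=8,fy=8,interpolation=2),cv2.TM_CCOEFF_NORMED)
    _,mx,_,l=cv2.minMaxLoc(res);print(lab,l[0]/8-4,l[1]/8,mx)
```

```text
(np.float64(345.4232912877677), np.float64(211.9146963919038)) (np.float64(346.8708967753141), np.float64(219.9800845249812))
knob 1.125 7.75 0.8428537249565125
saddle 1.875 8.375 0.9752244353294373
```

View pics/cmp.png

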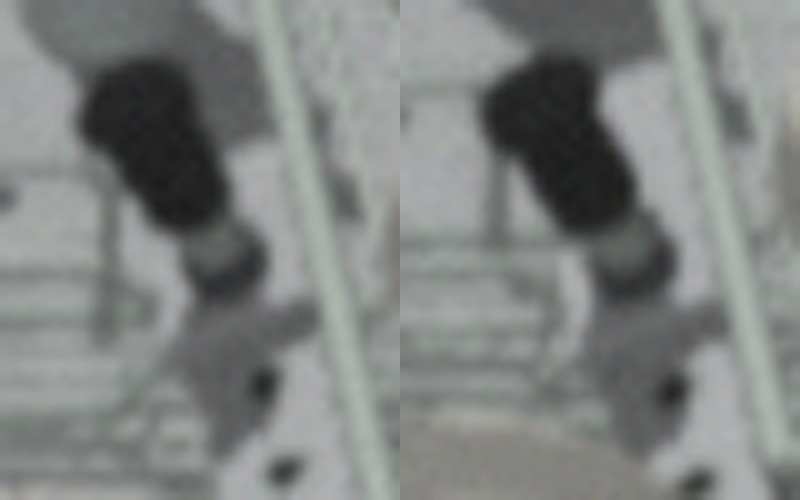

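Compared with the start (left half of the crop), the knob sits the same distance above its barrel. The knob centroid at (346.9,220.0) matches the predicted home position of (346.0,220.1), against 217.3 if it were 11 mm out. The pin is home, so now the bottle.

```bash
cat > bt.py <<'E'
from h import *
psi=np.radians(-49);B=np.array([547.,315.,0]);ydir=np.array([-np.sin(psi),np.cos(psi),0])
R=toolR([0,0,-1],ydir)
E
python3 - <<'E'
from bt import *
T=r.grab_frame("top")
im=T["pixels"].astype(int)
m=((im[:,:,0]-im[:,:,2]>10)&(im[:,:,0]>185)).astype(np.uint8)
print("cap",blob(m,215,138,232,158)[0][:1],onz(T,(222,147),190))
units(B+[0,0,168+110],R);s,p,R0=st();print(R0.round(2))
E
```

```text
cap [(array([221.74, 145.92]), [219, 143, 7, 7, 39])] [682.7129844  266.30128815 190.        ]
tcp [547. 315. 332.] d [13.82 -1.63  0.37] a [4.01 4.87 1.43] mm 348.0468533525772 deg 51.78715406954387
[[ 0.15  0.54 -0.83]
 [ 0.99 -0.09  0.13]
 [-0.   -0.83 -0.55]]
```

>>> {"api": "move_arm", "payload": {"series": [{"dx": 1,"dy": -0.8,"dz": 0.0,"ax": 0,"ay": 0,"az": 0},{"dx": 3,"dy": -1.2,"dz": 0.1,"ax": 0.5,"ay": 0.6,"az": 0.2},{"dx": 5,"dy": -1.4,"dz": 0.2,"ax": 1.0,"ay": 1.2,"az": 0.4},{"dx": 7,"dy": -1.6,"dz": 0.3,"ax": 1.6,"ay": 1.9,"az": 0.6},{"dx": 9,"dy": -1.63,"dz": 0.37,"ax": 2.2,"ay": 2.7,"az": 0.8},{"dx": 11,"dy": -1.63,"dz": 0.37,"ax": 2.9,"ay": 3.5,"az": 1.0},{"dx": 12.8,"dy": -1.63,"dz": 0.37,"ax": 3.5,"ay": 4.2,"az": 1.25},{"dx": 13.82,"dy": -1.63,"dz": 0.37,"ax": 4.01,"ay": 4.87,"az": 1.43},{"dx": 13.82,"dy": -1.63,"dz": 0.37,"ax": 4.01,"ay": 4.87,"az": 1.43},{"dx": 13.82,"dy": -1.63,"dz": 0.37,"ax": 4.01,"ay": 4.87,"az": 1.43},{"dx": 13.82,"dy": -1.63,"dz": 0.37,"ax": 4.01,"ay": 4.87,"az": 1.43}], "claw": 0.25}}

```text
time: 10.55
tcp_pos: [547.2, 314.1, 331.8]
tcp_rot: [-0.661, 0.663, 0.248, -0.248]
contact_force: [-0.1, -0.4, 0.4]
opening: 63.9
```

Run:
```python
from bt import *
s,p,R0=st();print(s["opening"]);units(B+[0,0,168+40],R);units(B+[0,0,168],R)
for n in("top","side"):
    f=r.grab_frame(n);im=f["pixels"][:,:,::-1].copy();u=proj(f,B+[0,0,170])
    x,y=int(u[0]),int(u[1]);print(n,u,proj(f,p+54*R0[:,1]))
    cv2.imwrite(f"pics/{n}6.png",cv2.resize(im[max(y-50,0):y+40,x-50:x+50],None,fx=6,fy=6,interpolation=2))
```

```text
63.92359199220882
tcp [547. 315. 262.] d [0.02 2.79 0.04] a [ 0.02  0.   -0.  ] mm 69.82852027170256 deg 0.14103708119585132
tcp [547. 315. 222.] d [0.02 4.39 0.04] a [ 0.02  0.   -0.  ] mm 109.82626144066943 deg 0.14103708119585132
top [209.63399404 183.45707289] [205.45289174 175.34704611]
side [298.18313893 153.22471826] [298.33873045 123.72520518]
```

View pics/side6.png

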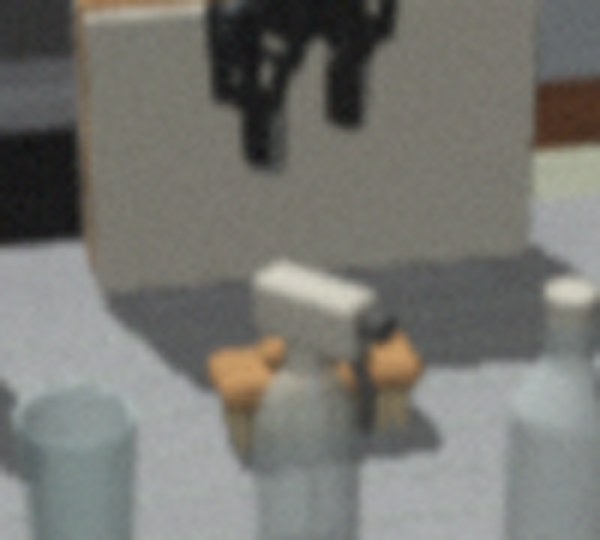

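View pics/top6.png

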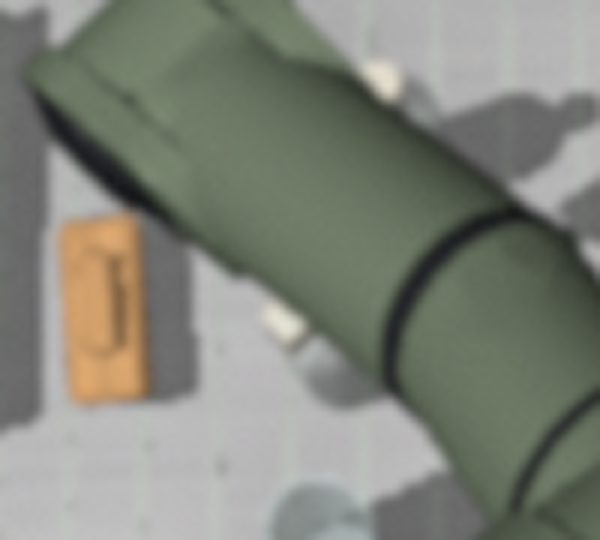

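The fingers (side crop (262,150) and (345,110)) sit above the white head at (312,300) and straddle its width. Descending.

>>> {"api": "move_arm", "payload": {"series": [{"dx": 0.02,"dy": 1.5,"dz": 0.04,"ax": 0.02,"ay": 0,"az": 0},{"dx": 0.02,"dy": 2.5,"dz": 0.04,"ax": 0.02,"ay": 0,"az": 0},{"dx": 0.02,"dy": 3.0,"dz": 0.04,"ax": 0.02,"ay": 0,"az": 0},{"dx": 0.02,"dy": 3.4,"dz": 0.04,"ax": 0.02,"ay": 0,"az": 0},{"dx": 0.02,"dy": 3.8,"dz": 0.04,"ax": 0.02,"ay": 0,"az": 0},{"dx": 0.02,"dy": 4.2,"dz": 0.04,"ax": 0.02,"ay": 0,"az": 0},{"dx": 0.02,"dy": 4.39,"dz": 0.04,"ax": 0.02,"ay": 0,"az": 0},{"dx": 0.02,"dy": 4.39,"dz": 0.04,"ax": 0.02,"ay": 0,"az": 0},{"dx": 0.02,"dy": 4.39,"dz": 0.04,"ax": 0.02,"ay": 0,"az": 0}], "claw": 0.25}}

```text
time: 11.78
tcp_pos: [547.1, 315.4, 222.8]
tcp_rot: [0.663, -0.662, -0.248, 0.248]
contact_force: [-0.0, 0.9, -0.0]
opening: 64.1
```

Run:
```python
from bt import *
for n in("side",):
    f=r.grab_frame(n);im=f["pixels"][:,:,::-1].copy();u=proj(f,B+[0,0,170])
    x,y=int(u[0]),int(u[1])
    cv2.imwrite(f"pics/{n}7.png",cv2.resize(im[max(y-50,0):y+60,x-50:x+50],None,fx=5,fy=5,interpolation=2))
```

```text
(no output)
```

View pics/side7.png

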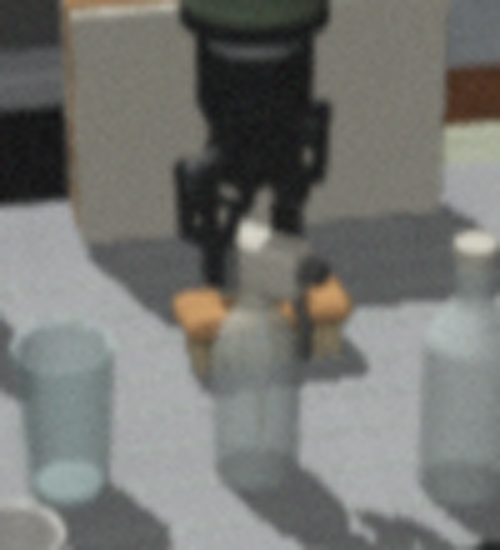

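The head at (270,255) is between the fingers (left finger at (215,255), right one partly behind at (290,215)), with no contact force. Closing.

>>> {"api": "move_arm", "payload": {"series": [{"dx": 0,"dy": 0,"dz": 0,"ax": 0,"ay": 0,"az": 0},{"dx": 0,"dy": 0,"dz": 0,"ax": 0,"ay": 0,"az": 0},{"dx": 0,"dy": 0,"dz": 0,"ax": 0,"ay": 0,"az": 0},{"dx": 0,"dy": 0,"dz": 0,"ax": 0,"ay": 0,"az": 0},{"dx": 0,"dy": 0,"dz": 0,"ax": 0,"ay": 0,"az": 0},{"dx": 0,"dy": 0,"dz": 0,"ax": 0,"ay": 0,"az": 0},{"dx": 0,"dy": 0,"dz": 0,"ax": 0,"ay": 0,"az": 0}], "claw": 1}}

```text
time: 12.7
tcp_pos: [547.1, 315.4, 223.2]
tcp_rot: [0.663, -0.662, -0.248, 0.248]
contact_force: [-2.6, -0.8, 6.0]
opening: 29.2
```

>>> {"api": "move_arm", "payload": {"series": [{"dx": 0,"dy": -0.3,"dz": 0,"ax": 0,"ay": 0,"az": 0},{"dx": 0,"dy": -0.8,"dz": 0,"ax": 0,"ay": 0,"az": 0},{"dx": 0,"dy": -1.6,"dz": 0,"ax": 0,"ay": 0,"az": 0},{"dx": 0,"dy": -2.6,"dz": 0,"ax": 0,"ay": 0,"az": 0},{"dx": 0,"dy": -3.8,"dz": 0,"ax": 0,"ay": 0,"az": 0},{"dx": 0,"dy": -5,"dz": 0,"ax": 0,"ay": 0,"az": 0},{"dx": 0,"dy": -6,"dz": 0,"ax": 0,"ay": 0,"az": 0},{"dx": 0,"dy": -6,"dz": 0,"ax": 0,"ay": 0,"az": 0},{"dx": 0,"dy": -6,"dz": 0,"ax": 0,"ay": 0,"az": 0}]}}

```text
time: 13.82
tcp_pos: [546.9, 315.1, 372.8]
tcp_rot: [0.663, -0.662, -0.248, 0.248]
contact_force: [-0.0, -0.4, -1.8]
opening: 29.5
```

Run:
```python
from bt import *
s,p,R0=st();print(p,s["opening"],s["contact_force"],np.degrees(np.arctan2(R0[1,0],R0[0,0])))
f=r.grab_frame("side");im=f["pixels"][:,:,::-1].copy();u=proj(f,p+54*R0[:,1]);x,y=int(u[0]),int(u[1]);print(u)
cv2.imwrite("pics/side8.png",cv2.resize(im[max(y-50,0):y+100,x-70:x+70],None,fx=4,fy=4,interpolation=2));print(x-70,max(y-50,0))
```

```text
[546.91594844 315.08851959 372.84616013] 29.509339349295217 [-0.04066488 -0.38414482 -1.7946172 ] 41.02063652774999
[298.17281576 111.71692119]
228 61
```

View pics/side8.png

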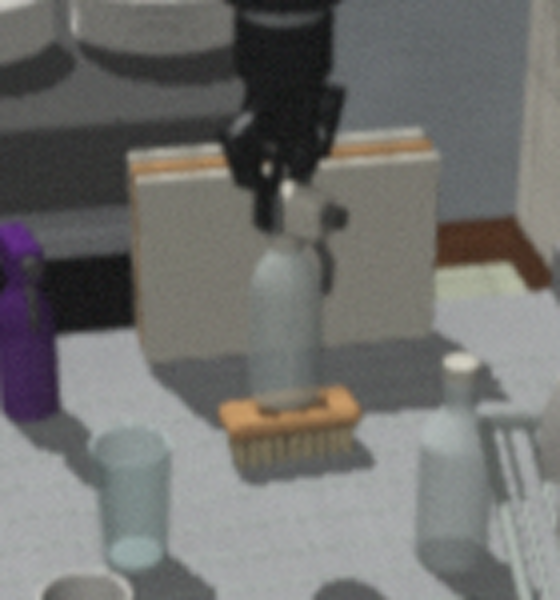

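Run:
```python
from bt import *
s,p,R0=st();f=r.grab_frame("side")
print("bottom centre expected px",proj(f,[p[0],p[1],150]))
b=rk([-60,125,0]);print(b);units([b[0],b[1],373-54],R)
```

```text
bottom centre expected px [298.15070213 158.48276347]
[540.22095956  14.52195992   0.        ]
tcp [540.2  14.5 373. ] d [-8.09 -0.03 -8.89] a [-0.01  0.   -0.  ] mm 300.5980836944674 deg 0.06580795483189558
```

>>> {"api": "move_arm", "payload": {"series": [{"dx": -0.6,"dy": 0,"dz": -0.7,"ax": 0,"ay": 0,"az": 0},{"dx": -1.5,"dy": 0,"dz": -1.7,"ax": 0,"ay": 0,"az": 0},{"dx": -2.6,"dy": 0,"dz": -2.9,"ax": 0,"ay": 0,"az": 0},{"dx": -3.8,"dy": 0,"dz": -4.2,"ax": 0,"ay": 0,"az": 0},{"dx": -5,"dy": 0,"dz": -5.5,"ax": 0,"ay": 0,"az": 0},{"dx": -6.1,"dy": 0,"dz": -6.7,"ax": 0,"ay": 0,"az": 0},{"dx": -7.1,"dy": 0,"dz": -7.8,"ax": 0,"ay": 0,"az": 0},{"dx": -7.7,"dy": 0,"dz": -8.5,"ax": 0,"ay": 0,"az": 0},{"dx": -8.09,"dy": -0.03,"dz": -8.89,"ax": 0,"ay": 0,"az": 0},{"dx": -8.09,"dy": -0.03,"dz": -8.89,"ax": 0,"ay": 0,"az": 0},{"dx": -8.09,"dy": -0.03,"dz": -8.89,"ax": 0,"ay": 0,"az": 0},{"dx": -8.09,"dy": -0.03,"dz": -8.89,"ax": 0,"ay": 0,"az": 0}]}}

```text
time: 15.42
tcp_pos: [540.2, 15.6, 372.9]
tcp_rot: [0.663, -0.662, -0.248, 0.248]
contact_force: [0.3, -0.1, -1.4]
opening: 29.6
```

Run:
```python
from bt import *
s,p,R0=st();print(p,s["opening"],s["contact_force"])
for n in("side","top"):
    f=r.grab_frame(n);im=f["pixels"][:,:,::-1].copy();u=proj(f,[p[0],p[1],150]);x,y=int(u[0]),int(u[1])
    print(n,u,x-60,max(y-60,0)); 
    for q in([-40,170,98],[-98,170,98],[18,170,98],[-98,84-6,98],[28,78,98],[-98,81,98]):print(q,proj(f,rk(q)).round(1))
    cv2.imwrite(f"pics/{n}9.png",cv2.resize(im[max(y-60,0):y+80,x-60:x+70],None,fx=4.25,fy=4.25,interpolation=2))
```

```text
[540.15618328  15.5787821  372.89251874] 29.561481973769727 [ 0.26044414 -0.07830769 -1.43204985]
side [316.11333764 208.5431609 ] 256 148
[-40, 170, 98] [321.4 214.3]
[-98, 170, 98] [302.  214.8]
[18, 170, 98] [340.7 213.8]
[-98, 78, 98] [303.7 233.5]
[28, 78, 98] [348.  232.4]
[-98, 81, 98] [303.7 232.9]
top [289.32753456 184.71435093] 229 124
[-40, 170, 98] [278.6 181.9]
[-98, 170, 98] [276.7 196.2]
[18, 170, 98] [280.5 167.8]
[-98, 78, 98] [300.3 199. ]
[28, 78, 98] [304.  168.1]
[-98, 81, 98] [299.5 198.9]
```

View pics/side9.png

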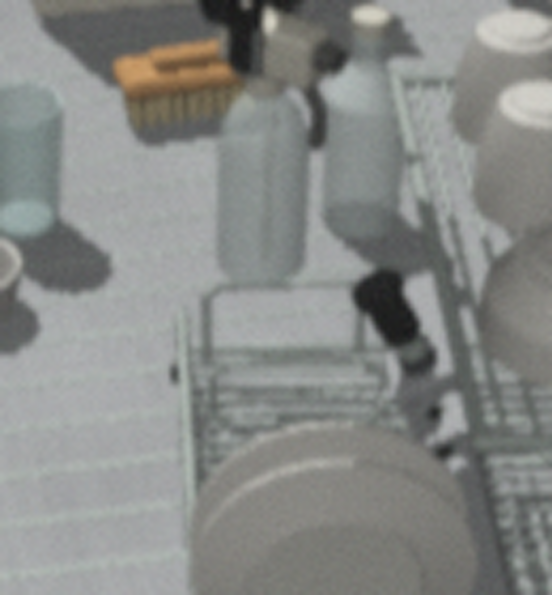

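View pics/top9.png

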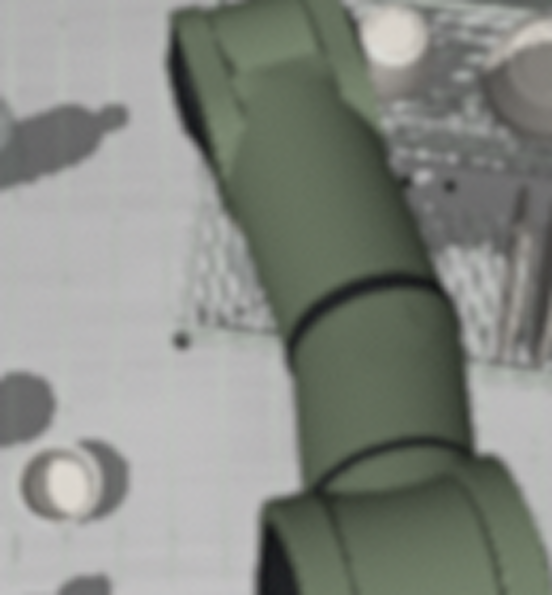

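The bottle hangs upright over the bay. Its bottom in the side crop is at about (260,270), between the end hoop's bar at crop y≈285 and the divider hoop at ≈360. I need the wrist's clearance to the cups on the shelf before lowering.

Run:
```python
from bt import *
f=r.grab_frame("side");im=f["pixels"][:,:,::-1].copy()
cv2.imwrite("pics/side10.png",cv2.resize(im[0:260,180:480],None,fx=2.3,fy=2.3,interpolation=2))
T=r.grab_frame("top")
for z in(400,450,500,550):print(z,onz(T,(294,134),z).round(),inv(onz(T,(294,128),z)).round())
```

```text
400 [647.   0. 400.] [ 69. 129. 400.]
450 [628.   2. 450.] [ 49. 128. 450.]
500 [609.   4. 500.] [ 29. 127. 500.]
550 [590.   6. 550.] [  9. 126. 550.]
```

View pics/side10.png

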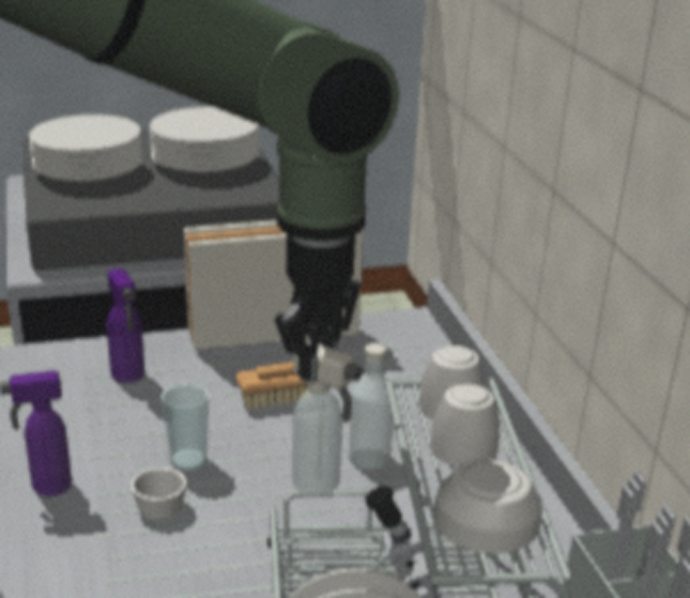

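Run:
```python
from bt import *
f=r.grab_frame("side");im=f["pixels"][:,:,::-1].copy()
x0,y0=293,195
z=cv2.resize(im[y0:y0+62,x0:x0+65],None,fx=9,fy=9,interpolation=2)
for q,c in(([-98,170,98],(0,0,255)),([18,170,98],(0,0,255)),([-98,78,98],(255,0,0)),([28,78,98],(255,0,0)),([-98,78,45],(255,0,255)),([50,118,85],(0,255,255)),([50,38,85],(0,255,255))):
    u=(proj(f,rk(q))-[x0,y0]+.5)*9;cv2.circle(z,(int(u[0]),int(u[1])),3,c,-1);print(q,u)
cv2.imwrite("pics/z.png",z)
```

```text
[-98, 170, 98] [ 85.80816628 182.46052567]
[18, 170, 98] [433.94543661 173.61306687]
[-98, 78, 98] [101.12508749 351.40503734]
[28, 78, 98] [499.70871292 341.16809573]
[-98, 78, 45] [100.0029332  481.93088293]
[50, 118, 85] [549.11803326 296.25001696]
[50, 38, 85] [584.88419176 451.25414651]
```

View pics/z.png

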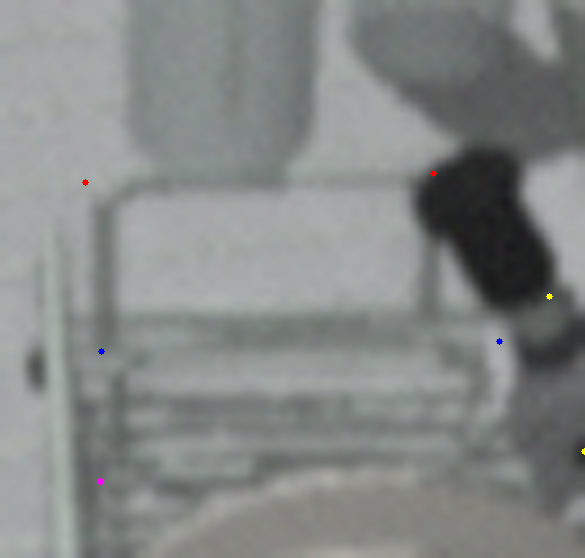

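The overlay agrees. The end-hoop bar is at zoom y≈183 (predicted 174–182) and the divider bar at ≈338 (predicted 341–351), so the bay centre is within about 1–2 mm of where I aim. Lowering to 30 mm above the floor first.

>>> {"api": "move_arm", "payload": {"series": [{"dx": 0,"dy": 0.4,"dz": 0,"ax": 0,"ay": 0,"az": 0},{"dx": 0,"dy": 0.9,"dz": 0,"ax": 0,"ay": 0,"az": 0},{"dx": 0,"dy": 1.4,"dz": 0,"ax": 0,"ay": 0,"az": 0},{"dx": 0,"dy": 1.9,"dz": 0,"ax": 0,"ay": 0,"az": 0},{"dx": 0,"dy": 2.4,"dz": 0,"ax": 0,"ay": 0,"az": 0},{"dx": 0,"dy": 2.9,"dz": 0,"ax": 0,"ay": 0,"az": 0},{"dx": 0,"dy": 3.3,"dz": 0,"ax": 0,"ay": 0,"az": 0},{"dx": 0,"dy": 3.6,"dz": 0,"ax": 0,"ay": 0,"az": 0},{"dx": 0,"dy": 3.6,"dz": 0,"ax": 0,"ay": 0,"az": 0},{"dx": 0,"dy": 3.6,"dz": 0,"ax": 0,"ay": 0,"az": 0}]}}

```text
time: 16.92
tcp_pos: [540.3, 15.0, 283.2]
tcp_rot: [0.663, -0.662, -0.248, 0.248]
contact_force: [-0.0, 0.1, -1.9]
opening: 29.3
```

Run:
```python
from bt import *
s,p,R0=st();print(p,s["contact_force"],R0[:,1])
f=r.grab_frame("side");im=f["pixels"][:,:,::-1].copy()
cv2.imwrite("pics/side11.png",cv2.resize(im[150:270,260:390],None,fx=5,fy=5,interpolation=2))
```

```text
[540.26472635  14.96942906 283.23281685] [-0.01348143  0.07192937 -1.89794332] [-4.37266642e-04  7.19446552e-04 -9.99999646e-01]
```

View pics/side11.png

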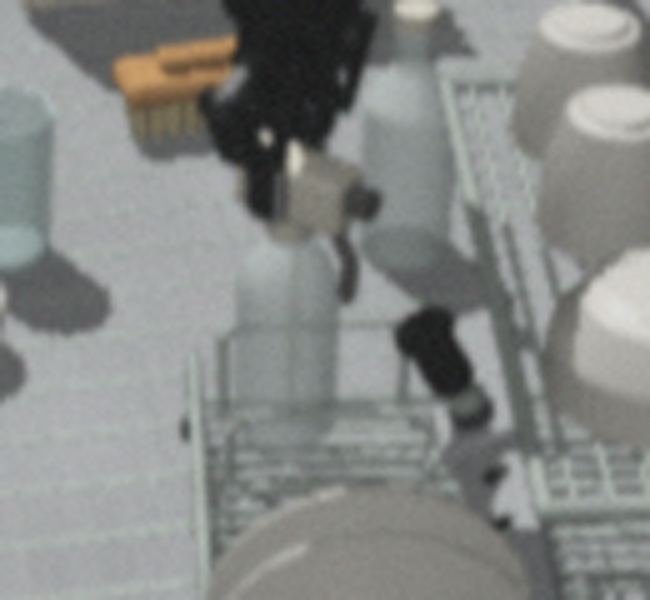

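The bottle is in the bay, past the end hoop and behind the divider hoop, at crop (285,340), with no contact force. Lowering the rest slowly.

>>> {"api": "move_arm", "payload": {"series": [{"dx": 0,"dy": 0.3,"dz": 0,"ax": 0,"ay": 0,"az": 0},{"dx": 0,"dy": 0.6,"dz": 0,"ax": 0,"ay": 0,"az": 0},{"dx": 0,"dy": 0.8,"dz": 0,"ax": 0,"ay": 0,"az": 0},{"dx": 0,"dy": 1.0,"dz": 0,"ax": 0,"ay": 0,"az": 0},{"dx": 0,"dy": 1.1,"dz": 0,"ax": 0,"ay": 0,"az": 0},{"dx": 0,"dy": 1.16,"dz": 0,"ax": 0,"ay": 0,"az": 0},{"dx": 0,"dy": 1.16,"dz": 0,"ax": 0,"ay": 0,"az": 0}]}}

```text
time: 17.85
tcp_pos: [540.3, 15.0, 254.3]
tcp_rot: [0.663, -0.662, -0.248, 0.248]
contact_force: [0.2, 0.4, -0.7]
opening: 29.1
```

>>> {"api": "move_arm", "payload": {"series": [{"dx": 0,"dy": 0.04,"dz": 0,"ax": 0,"ay": 0,"az": 0},{"dx": 0,"dy": 0.06,"dz": 0,"ax": 0,"ay": 0,"az": 0},{"dx": 0,"dy": 0.06,"dz": 0,"ax": 0,"ay": 0,"az": 0}]}}

```text
time: 18.23
tcp_pos: [540.4, 15.0, 253.1]
tcp_rot: [0.662, -0.662, -0.248, 0.248]
contact_force: [-0.6, -1.1, 5.6]
opening: 29.5
```

The bottle is on the floor (5.6 N up at the expected height). Releasing and rising.

>>> {"api": "move_arm", "payload": {"series": [{"dx": 0,"dy": 0,"dz": 0,"ax": 0,"ay": 0,"az": 0},{"dx": 0,"dy": 0,"dz": 0,"ax": 0,"ay": 0,"az": 0},{"dx": 0,"dy": 0,"dz": 0,"ax": 0,"ay": 0,"az": 0},{"dx": 0,"dy": 0,"dz": 0,"ax": 0,"ay": 0,"az": 0},{"dx": 0,"dy": 0,"dz": 0,"ax": 0,"ay": 0,"az": 0},{"dx": 0,"dy": 0,"dz": 0,"ax": 0,"ay": 0,"az": 0}], "claw": 0.25}}

```text
time: 18.98
tcp_pos: [540.4, 15.0, 253.1]
tcp_rot: [0.662, -0.662, -0.248, 0.248]
contact_force: [0.6, 1.0, -0.5]
opening: 63.8
```

>>> {"api": "move_arm", "payload": {"series": [{"dx": 0,"dy": -0.3,"dz": 0,"ax": 0,"ay": 0,"az": 0},{"dx": 0,"dy": -0.8,"dz": 0,"ax": 0,"ay": 0,"az": 0},{"dx": 0,"dy": -1.5,"dz": 0,"ax": 0,"ay": 0,"az": 0},{"dx": 0,"dy": -2.5,"dz": 0,"ax": 0,"ay": 0,"az": 0},{"dx": 0,"dy": -4,"dz": 0,"ax": 0,"ay": 0,"az": 0},{"dx": 0,"dy": -5,"dz": 0,"ax": 0,"ay": 0,"az": 0},{"dx": -2,"dy": -5,"dz": 0,"ax": 0,"ay": 0,"az": 0},{"dx": -3,"dy": -5,"dz": 3,"ax": 0,"ay": 0,"az": 0},{"dx": -3,"dy": -5,"dz": 5,"ax": 0,"ay": 0,"az": 0},{"dx": -3,"dy": -5,"dz": 7,"ax": 0,"ay": 0,"az": 0},{"dx": -3,"dy": -5,"dz": 7,"ax": 0,"ay": 0,"az": 0},{"dx": -3,"dy": -5,"dz": 7,"ax": 0,"ay": 0,"az": 0}]}}

```text
time: 20.48
tcp_pos: [369.2, 97.5, 378.8]
tcp_rot: [0.662, -0.662, -0.248, 0.247]
contact_force: [0.6, 0.2, -0.5]
opening: 64.0
```

Run:
```python
from bt import *
s,p,R0=st();print(p,s["contact_force"],s["opening"])
for n,(a,b,c,d) in(("side",(130,270,250,400)),("top",(115,235,200,370))):
    f=r.grab_frame(n);im=f["pixels"][:,:,::-1].copy()
    cv2.imwrite(f"pics/{n}12.png",cv2.resize(im[a:b,c:d],None,fx=4,fy=4,interpolation=2))
    cv2.imwrite(f"pics/{n}full.png",im)
    q=f["pixels"].astype(int);m=((q[:,:,0]-q[:,:,2]>10)&(q[:,:,0]>180)).astype(np.uint8)
    if n=="top":
        for z in blob(m,270,150,310,205)[0][:2]:print(z,inv(onz(f,z[0],216)))
    g=f["pixels"].astype(float).mean(2)
    if n=="side":print("knob",blob((g<45).astype(np.uint8),335,205,362,235)[0][:1])
```

```text
[369.22620719  97.46069259 378.84477582] [ 0.64693662  0.22222609 -0.546852  ] 64.0390169137094
knob [(array([346.85, 219.82]), [340, 212, 14, 17, 137])]
(array([290.65, 179.22]), [283, 172, 16, 15, 113]) [-56.76054478 122.47311062 216.        ]
```

View pics/side12.png

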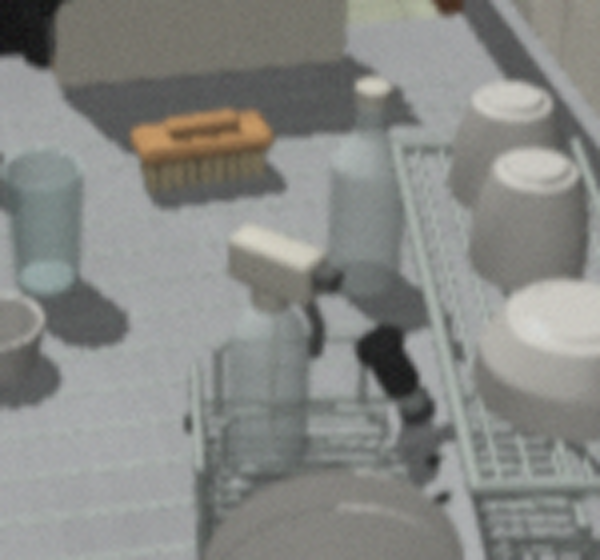

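View pics/top12.png

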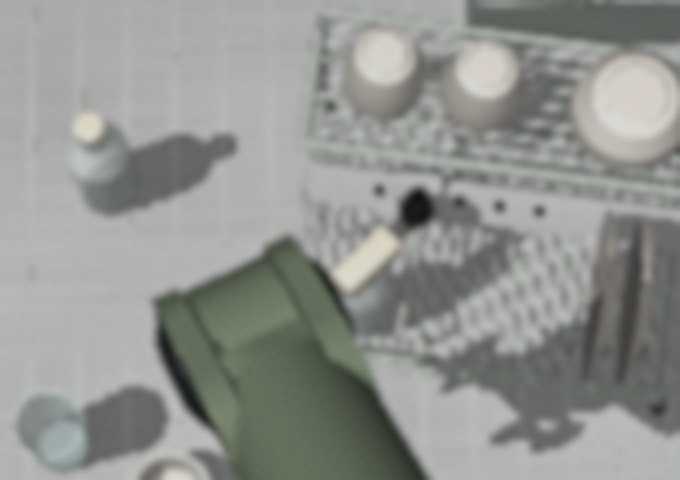

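The bottle stands upright in the bay, head at top crop (365,262). The head centre is at (-57, 122) in the rack frame, so the bottle's axis is at about (-60, 126). The knob is unchanged at side (346.9,219.8), the bystanders stand where they were, and the arm is clear. Handing in.

Run:
```python
from cell import r
print(r.job_done(), r.state()["time"])
```

```text
the job is handed in; nothing more can be done
the job is handed in; nothing more can be done
```

I pulled the plunger knob about 14 mm, slid the divider 40 mm to the next hole and let the pin drop in. I then stood the white-headed clear spray bottle on the rack floor in the widened bay and let go of it. The job was handed in at about 20.5 s, and it reports no verdict.

- **Divider and plunger:** the slide measured 40.2 mm, and the start hole is now exposed. In the side view the knob sits about where it should with the pin home. Comparing images left roughly 1–2 mm of uncertainty on that, against the 2 mm limit.
- **Bottle:** it looks upright, about 5 mm from the bay point along the rack's depth and 2 mm along its length. It touched down at the expected floor height with 5.6 N.
- **Robot:** the gripper had released and moved clear, with the force reading near zero.
- **Bystanders:** the tumbler, soap, brush and ramekin look unmoved in the last pictures. I did not re-check the kettle and mesh filter, but the arm never went near them. The purple look-alikes were left alone.
- **Disagreement:** my rack position was off by 1–4 mm in places (the hoop bars and the knob's y), which is inside the tolerances.

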